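# Load the cell block and index the carriage by one hole

### The arm

A 6-joint arm with a two-finger parallel gripper is mounted at the origin on a cart in front of the work surface, level with it; the furniture and walls round the work are solid. World frame = base frame: x ahead of the robot, y to its left, z up, the work surface at z = 0. Lengths are in mm, angles in rad, forces in N, time in s.
With the tool pointing down it reaches from about 350 to 975 mm from the base axis. Payload 7.1 kg.
Tool frame: the origin (TCP) lies at the centre of the arm's flange, where the gripper is bolted on; the fingertips stand 182 mm ahead of it and the grasp point (between the pads) lies 163 mm ahead of it; z points along the fingers, y is the line along which they close (so a half turn about z gives the same grasp; the last joint's range is limited). The gripper opens to 88 mm and grips with 3 to 60 N. Pads are 20 mm wide; open, the fingers measure 115 mm over their backs; the gripper's body (75 mm by 178 mm) begins 61 mm behind the grasp point.
Start: joints at [-1.217, 0.423, 1.63, -0, 1.089, -0.019], TCP at [227.657, -582.047, 404.675] pointing down, gripper open.
Joint ranges: [-3, 3], [-0.9, 2.11], [0.09, 2.58], [-1.31, 4.45], [0.11, 2.69], [-2.54, 2.54]. Speed limits (rad/s): [2.39, 2.39, 3.01, 3.14, 3.14, 3.14].

### API

Orientations are given as a rotation vector (axis times angle).
In Python, from workcell import readout, get_image, ctrl gives the robot as it stands.
- The arm moves only by the tool step_arm, never from a script. Its argument "targets" is a list that holds one entry, the list of rows, each a list of 7 numbers: the shift along the world's x, y, z as a fraction of full scale, then the turn, a rotation vector about the world's x, y, z as a fraction of full scale, then the opening, from 0 (shut) to 1 (fully open). In form: [[[dx, dy, dz, wx, wy, wz, claw], ...]]. A call has exactly 5 rows; each row shifts and turns the commanded pose from where the row before left it; what a row does not reach is not made up. Full scale, the value 1, is 0.05 m for a shift and 4 degrees for a turn. A row lasts 1/8 s, in which the tool goes at most 62.5 mm and 10.7 degrees, less where a joint would pass 70% of its speed; a pose out of reach is approached as far as the arm can. A call with a number of a shift or a turn outside -1 to 1 is refused whole. A call with a gripper value outside its range is refused whole. The fingers move at their own pace and stop on an object; the grip force is fixed at half the most. Time passes only in rows, so rows that do not move let the fingers close, or fill a call up. It gives the time, the measured TCP pose, the force, the opening and the grip force at its end, in the units of the state.
- readout.get_obs(): the state, without advancing time (a new reading comes with each control period).
- get_image(name): name is "side" or "top"; returns a dict with "pixels" (384x512x3 uint8, red, green, blue), "intrinsics" (3x3 intrinsics, pixels), "k1" (the pictures are not rectified: a ray, as slopes to the right and down, at radius r is drawn at 1 + k1 r^2 times it, then the intrinsics apply), "extrinsics" (4x4, takes a point from world to camera coordinates). Camera axes: x right, y down, z forward; pixel columns grow to the right and rows downward; lengths in mm; the calibration is good to about 2 mm. A picture is of the moment at which its call begins. There is no depth.
- ctrl.close_job(): hands the job in; it is judged then, once.
The state is a dict: "t": time; "qpos": joint angles; "qvel": joint speeds; "joint_torque": joint torques, N m; "ee_pos": TCP position; "orientation": TCP orientation; "ft_force": force on the tool from outside, world axes, zero at the start; "moment": the same for the moment, N m; "width": finger opening in mm; "grasp_force": force on a finger pad.
Only numpy, scipy, OpenCV 4.12 (cv2) and the standard library are available. Lean on these libraries where they do the work, as an engineer would, in place of code of your own. Each camera call takes 0.05 s, during which the arm holds its last target. There are 200 camera calls.

### The job

Set the loose cell block into the pocket on the sliding carriage, upright and fully down with its tab in the pocket's slot, and let go of it while the carriage is still locked where it stands. Then pull up the carriage's spring plunger, slide the carriage one hole along the rail toward the round detector post, and let the pin drop fully home in that hole. Finish while holding: keep the plunger knob gripped with the pin fully home, do not let go, and leave the glassware and crucible standing round about undisturbed.

Things in the scene. Friction and masses are not known exactly. Their poses are not given: they have to be found in the camera images.
- block_center (a point): centre (half-way up, 20 mm above its underside) of the loose cell block: a plain grey block, body 50 mm (its x) by 36 mm (its y) by 40 mm high, 0.15 kg nominal, with a dark round mark of 25 mm on its top. A tab 14 mm wide and 12 mm high sticks 12 mm out of the bottom of its +x face. It starts upright on the worktop, turned any way within about 80 degrees of the tab pointing at the robot.
- tab_tip (a point): end of the block's tab, 37 mm from the block's vertical centre line along its +x, 6 mm above its underside
- cell_block: the cell block; origin at the centre of its underside, x toward the tab, z up
- rail: fixed square steel guide tube 300 mm long on two feet, top at z = 36 mm; origin on the worktop under its middle; x along the tube (roughly to the robot's left), y toward the robot, z up. Round index holes 50 mm apart along its top. Its place and yaw vary. Behind it stands a tall incubator whose front is at about x = 0.60 m: keep wrist and gripper nearer the robot than that.
- carriage (a joint): position of the carriage along the rail's +x, in m. The carriage is a plate 170 mm along the rail by 80 mm across, top at z = 50 mm, on a sleeve round the tube. 0: the middle hole, where it starts locked with about 1.5 mm play; +0.05 and -0.05: the next holes; stops at +-0.075. It takes about 2 N to slide when unlocked and stays where it is left.
- plunger (a joint): height of the plunger pin in m: 0 = home (pin 8 mm deep in a hole), 0.014 = pulled right up. The pin is clear of the tube above 0.009. A spring pushes it down with 4 N when home, 7.5 N when fully up. The round-ended pin rides on the tube between holes and drops into a hole by itself.
- knob: the plunger's knob, origin at its centre: an upright black cylinder, 24 mm diameter and 22 mm tall, on a thin boss; its underside is 12 mm above the carriage plate when home. It sits on the rail's centre line, 50 mm toward -x from the carriage's middle (92 mm from the pocket's centre), and rides up with the pin. Moving the raised knob sideways carries the carriage along.
- pocket (a point): centre of the pocket's floor on the carriage plate, 50 mm above the worktop; axes as the rail's. The pocket is 41 mm along the rail (x) by 55 mm across it (y) inside, with walls 8 mm high and 5 mm thick; open above. The block fits only with its tab pointing along +y (to the robot).
- slot (a point): middle of the 20 mm wide slot in the pocket's wall on the robot's side, 34 mm along +y from the pocket's centre, 6 mm above its floor; the tab's end belongs here
- detector: the detector: round steel post, 40 mm diameter, 62 mm high, domed top, fixed at one end of the rail, 192 mm from its middle; it may be at either end. Origin under its centre.
- end_block: plain square steel block 36 x 44 x 34 mm fixed at the other end of the rail. Origin under its centre.
- conical_flask: bystander: stoppered conical flask, 66 mm wide, 111 mm high; origin under its centre
- vial: bystander: capped sample vial, 27 mm wide, 59 mm high; origin under its centre
- beaker: bystander: glass beaker, 77 mm wide, 92 mm high; origin under its centre
- crucible: bystander: white crucible, 40 mm wide, 30 mm high; origin under its centre

How it is judged:
By the outcome, as a careful person would: the job done as asked, in the order asked, and still so for the second after the job is handed in, while the arm keeps its last pose, push and grip.
It also fails if it takes over 54 s, if anything falls off the work surface, if the arm or the gripper's body presses on something with over 40 N, if the wrist force passes 120 N, or if a joint passes its speed limit or range.

## Working session

There is one attempt and no reset: what is moved stays moved. The work goes in short steps, Python scripts to look and compute and a tool call to move; the robot and the scene stay as the last step left them, time stands still between calls to the robot, and variables do not carry over. Pictures are saved under pics/ and viewed, at most 10 in all, crops included, and the job is handed in when it is done.

Besides the shell and the picture viewer there is one more tool, called after "Emit:" as a command line: name --argument value ..., lists and objects as JSON in quotes. step_arm: Moves the arm, as the interface text tells. Shift numbers are shares of 0.05 m and turn numbers shares of 4 degrees, none past 1 either way. Its arguments: {"type":"object","properties":{"targets":{"type":"array"}},"required":["targets"]}

```bash
mkdir -p pics; ls
cat > h.py <<'E'
import numpy as np, cv2
from workcell import readout, get_image, ctrl
def snap(n,f):
    d=get_image(n); cv2.imwrite(f,cv2.cvtColor(d["pixels"],cv2.COLOR_RGB2BGR))
    np.savez(f[:-4],K=d["intrinsics"],k1=d["k1"],E=d["extrinsics"],p=d["pixels"]); return d
E
python3 - <<'E'
from h import *
for n in("side","top"):
    d=snap(n,f"pics/{n}0.png"); print(n,d["intrinsics"],d["k1"],np.round(d["extrinsics"],3).tolist())
o=readout.get_obs(); print(o)
E
```

```text
pics
side [[393.93389259   0.         251.77066965]
 [  0.         393.93389259 186.98869115]
 [  0.           0.           1.        ]] -0.08866121430588222 [[0.973, -0.232, -0.002, -526.047], [-0.133, -0.551, -0.824, 134.169], [0.19, 0.802, -0.567, 1235.784], [0.0, 0.0, 0.0, 1.0]]
top [[413.81580249   0.         246.66197764]
 [  0.         413.81580249 199.58263422]
 [  0.           0.           1.        ]] -0.014437019757571317 [[0.006, -0.999, -0.042, 5.753], [-0.993, -0.001, -0.118, 531.202], [0.118, 0.043, -0.992, 1307.366], [0.0, 0.0, 0.0, 1.0]]
{'t': 0.1, 'qpos': array([-1.21701413e+00,  4.23740137e-01,  1.63057782e+00, -1.05972941e-05,
        1.08860510e+00, -1.90037340e-02]), 'qvel': array([-0.00034177, -0.0028638 , -0.00426808,  0.00099157, -0.00047954,
       -0.00158343]), 'joint_torque': array([ 3.41605064e-04, -5.45613527e+01, -2.74324983e+01,  6.45590597e-02,
        1.88242370e-02, -2.17465521e-05]), 'ee_pos': array([ 227.56884791, -581.83727145,  404.00848343]), 'orientation': array([-3.08588833e+00, -5.81950759e-01,  3.62563271e-04]), 'ft_force': array([-0.08890119, -0.56229987,  0.78810416]), 'moment': array([ 0.00629381,  0.02489643, -0.01541269]), 'grasp_force': 0.0, 'width': 87.93953862398862}
```

Run:
```python
import cv2
for n in("side","top"):
    i=cv2.imread(f"pics/{n}0.png"); cv2.imwrite(f"pics/{n}0b.png",cv2.resize(i,(800,600),interpolation=cv2.INTER_CUBIC))
```

```text
(no output)
```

View pics/side0b.png

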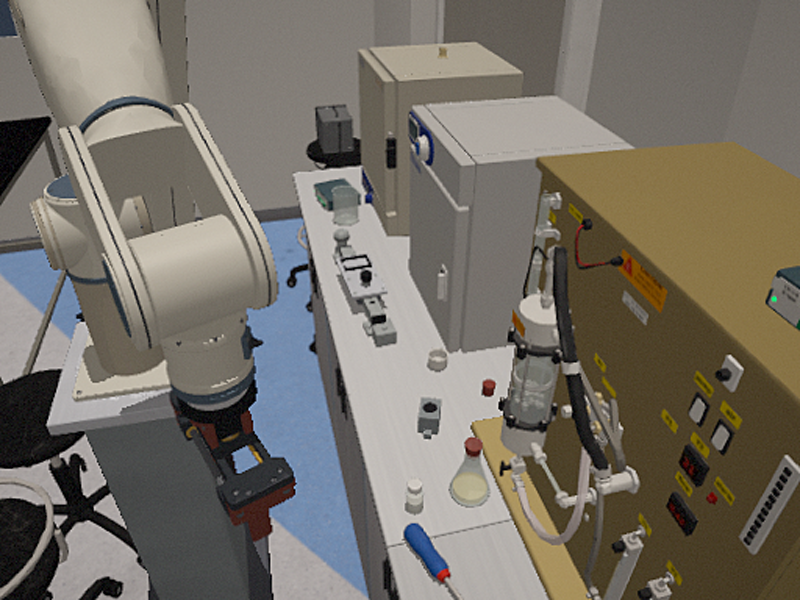

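View pics/top0b.png

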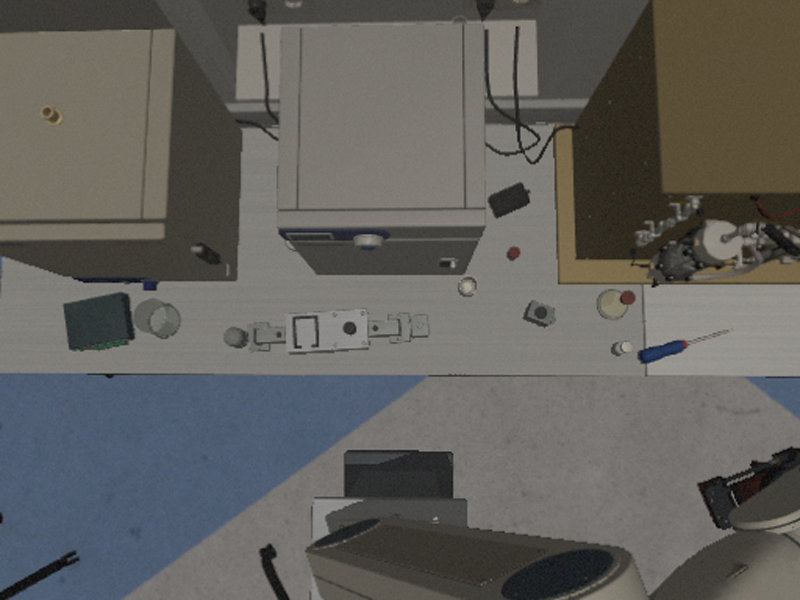

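The side view shows the block at about (429,410), the carriage at about (365,275) and the detector at about (342,238). In the top view the block is at (541,313), the carriage at (327,331), the knob at (349,328) and the detector at the left end, (235,337). So the slide goes toward rail +x. Next I'll enlarge these areas.

Run:
```python
import cv2,numpy as np
t=cv2.imread("pics/top0.png"); s=cv2.imread("pics/side0.png")
def c(i,x,y,w,h,f): return cv2.resize(i[y:y+h,x:x+w],None,fx=f,fy=f,interpolation=cv2.INTER_CUBIC)
a=c(t,140,185,140,50,5)       # 700x250
b=c(t,325,185,40,35,8)        # 320x280
d=c(s,205,140,60,85,4)       # 240x340
e=c(s,260,245,30,40,8)   #240x320
o=np.zeros((600,800,3),np.uint8)
o[:250,:700]=a; o[255:535,:320]=b; o[255:595,325:565]=d; o[255:575,560:800]=e
cv2.imwrite("pics/c1.png",o)
```

```text
(no output)
```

View pics/c1.png

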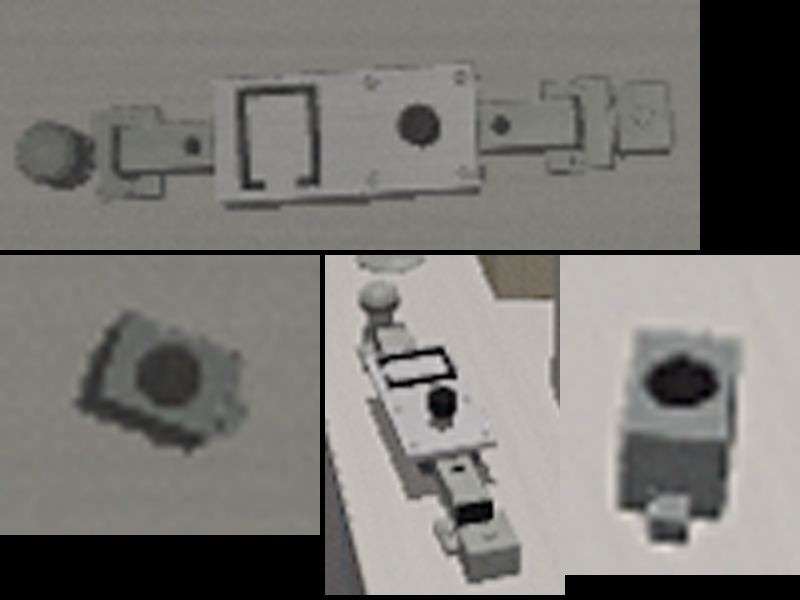

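The crops show the block's mark at top px (346,200) and side px (275,261), with its tab pointing to the lower right in the top view, about world −y and a little −x. They also show the pocket outline, the knob at about (223.6,210), and two rail holes at about (178.6,214) and (240,210). Next I'll take sub-pixel measurements and triangulate.

```bash
cat >> h.py <<'E'
class V:
    def __init__(s,f):
        z=np.load(f); s.K=z["K"];s.E=z["E"];s.D=np.array([float(z["k1"]),0,0,0]);s.g=cv2.cvtColor(z["p"],cv2.COLOR_RGB2GRAY);s.hsv=cv2.cvtColor(z["p"],cv2.COLOR_RGB2HSV)
    def ray(s,p):
        u=cv2.undistortPoints(np.float64([[p]]),s.K,s.D)[0,0]; R=s.E[:3,:3]
        return -R.T@s.E[:3,3], R.T@np.r_[u,1]
    def atz(s,p,z):
        c,d=s.ray(p); return c+d*(z-c[2])/d[2]
    def proj(s,P):
        return cv2.projectPoints(np.float64(P).reshape(-1,3),cv2.Rodrigues(s.E[:3,:3])[0],s.E[:3,3],s.K,s.D)[0][:,0]
    def dark(s,x,y,r,hi,lo):  # weighted centroid of dark blob: weight 1 at <=lo, 0 at >=hi
        x0,y0=int(round(x)),int(round(y)); w=np.clip((hi-s.g[y0-r:y0+r+1,x0-r:x0+r+1].astype(float))/(hi-lo),0,1)
        n,l=cv2.connectedComponents((w>.1).astype(np.uint8)); w=w*(l==l[r,r]); Y,X=np.mgrid[y0-r:y0+r+1,x0-r:x0+r+1]
        return np.array([(w*X).sum(),(w*Y).sum()])/w.sum(), w.sum()
def tri(a,p,b,q):
    c1,d1=a.ray(p);c2,d2=b.ray(q); s,t=np.linalg.lstsq(np.c_[d1,-d2],c2-c1,rcond=None)[0]
    return (c1+s*d1+c2+t*d2)/2, np.linalg.norm(c1+s*d1-c2-t*d2)
E
python3 - <<'E'
from h import *
T=V("pics/top0.npz");S=V("pics/side0.npz"); np.set_printoptions(precision=1,suppress=True,linewidth=200)
print(T.g[192:210,332:362]); print(S.g[250:286,264:288])
print("pocket top");print(T.g[198:228,182:210])
for nm,a,b in(("mark",(346,200),(275,261)),("knob",(223.6,209),(205+(440-325)/4,140+(397-255)/4)),):
    print(nm,[ (T.g[int(a[1]),int(a[0])]),S.g[int(b[1]),int(b[0])]])
    p,w=T.dark(*a,7,90,40);q,w2=S.dark(*b,7,90,40);print(p,w,q,w2,*tri(T,p,S,q))
for h in((178.6,214),(240,210)):
    p,w=T.dark(*h,4,100,60);print(p,w,T.atz(p,36))
E
```

```text
[[131 128 130 127 129 127 130 129  96  94 109 128 129 129 127 130 129 129 130 129 128 127 128 131 130 129 128 133 130 127]
 [128 128 129 127 125 127 130  97  80  97 102 101 114 127 129 130 133 128 128 131 131 128 133 130 131 128 129 130 128 131]
 [125 124 125 128 124 126  76  59  96 101  99  99 103 119 101 110 127 125 128 127 128 125 128 129 128 127 126 129 125 128]
 [126 126 128 130 127 128  67  57  99  99 100  97 101 101 102 102 103 113 103 126 130 130 126 129 129 129 126 130 126 127]
 [129 124 125 125 127  80  52  89  98  99 101  98  81  68  68  67  86 100  98 101 111 125 128 128 128 126 130 126 127 127]
 [126 125 125 125  90  60  51  98  98 100 101  65  55  51  55  51  59  86  95  98 101 105  84 126 129 129 130 128 129 129]
 [125 126 125 129  77  53  69  97  99 101  68  58  54  50  58  56  53  57  97  96  99  96  99 112 128 130 128 128 129 131]
 [127 126 127 125  67  48  99 104 102 101  63  55  52  51  54  53  54  48  96 101  96  98  98 123 127 126 125 127 127 130]
 [128 127 127  87  54  55  99 101 101 102  53  52  52  52  57  50  54  54  88  99  96  97  96 126 127 126 125 127 12
[... 7748 characters left out ...]
31 117 107 102  93  93  86  84  82  77  78  78]
 [128 130 112 101  94  91  86  83  82  75  76  78  82  84  78  86  76  78  79  76  75  73  74  73  75  76  75  72]
 [127 127 124  87  74  80  73  77  72  71  75  74  75  76 117 124 122 124 121 126 125 125 123 123 124 125 126 126]
 [125 127 126 124 122 123 122 122 123 124 125 124 123 123 126 126 128 128 127 123 124 126 129 130 128 126 127 127]]
mark [np.uint8(57), np.uint8(35)]
[345.7 199.7] 36.42 [274.7 260.6] 40.86 [ 530.6 -308.5   40.7] 1.6075709037482018
knob [np.uint8(59), np.uint8(31)]
[223.5 209.8] 36.86 [234.  176.9] 48.72 [495.4  77.9  72.7] 2.6664652639322015
[178.1 213.8] 9.0 [484.1 229.2  36. ]
[239.7 209.6] 9.175 [498.1  29.4  36. ]
```

```bash
cat > fit.py <<'E'
from h import *
from scipy.optimize import minimize
def boxes(x,y,yaw,z0=0):
    c,s=np.cos(yaw),np.sin(yaw); R=np.array([[c,-s],[s,c]]); out=[]
    for x0,x1,w,h in((-25,25,18,40),(25,37,7,12)):
        P=np.array([(a,b,z) for a in(x0,x1) for b in(-w,w) for z in(0,h)],float); P[:,:2]=P[:,:2]@R.T+[x,y]; P[:,2]+=z0; out.append(P)
    return out
def fitblock(views,wins,p0,thr=14,z0=0):
    F=8; ms=[]
    for v,(x,y,w,h) in zip(views,wins):
        g=v.g[y:y+h,x:x+w].astype(np.float32); bg=np.median(g); m=np.clip(np.abs(g-bg)/(2*thr),0,1)
        ms.append(cv2.resize(m,None,fx=F,fy=F,interpolation=cv2.INTER_LINEAR))
    def loss(p):
        L=0
        for v,(x,y,w,h),m in zip(views,wins,ms):
            r=np.zeros(m.shape,np.float32)
            for P in boxes(p[0],p[1],p[2]/20,z0):
                q=((v.proj(P)-[x,y]+.5)*F-.5); cv2.fillConvexPoly(r,cv2.convexHull(np.round(q*16).astype(np.int32)),1.,shift=4)
            L+=np.abs(r-m).sum()/F**2
        return L
    p0=np.array([p0[0],p0[1],p0[2]*20]);best=min((minimize(loss,p0+[0,0,d],method="Nelder-Mead",options=dict(initial_simplex=np.array([p0,p0+[6,0,0],p0+[0,6,0],p0+[0,0,5]])+[0,0,d])) for d in(-4,0,4)),key=lambda r:r.fun)
    return best.x[0],best.x[1],np.degrees(best.x[2]/20),best.fun
E
python3 - <<'E'
from fit import *
T=V("pics/top0.npz");S=V("pics/side0.npz"); np.set_printoptions(precision=1,suppress=True,linewidth=200)
pT,_=T.dark(346,200,7,90,40);pS,_=S.dark(275,261,7,90,40)
print("mark top@40",T.atz(pT,40),"side@40",S.atz(pS,40),"tabtip side@6",S.atz((273,279),6),"tab top",T.atz((354.5,204.5),8))
wT=(328,188,34,26);wS=(262,248,28,38)
p0=(530,-308,np.radians(-110))
for n,vs,ws in(("T",[T],[wT]),("S",[S],[wS]),("TS",[T,S],[wT,wS])): print(n,*np.round(fitblock(vs,ws,p0),1))
m=np.zeros_like(T.g); m[201:224,186:205]=(T.g[201:224,186:205]<95)
r=cv2.minAreaRect(cv2.findNonZero(m)); print("pocket",r, T.atz(r[0],57))
# side pocket/plate: wall outline
s0=S.g[160:182,215:245]; print(s0)
E
```

```text
mark top@40 [ 529.9 -308.4   40. ] side@40 [ 531.7 -307.8   40. ] tabtip side@6 [ 518.4 -341.2    6. ] tab top [ 518.1 -342.9    8. ]
T 529.7 -307.6 -112.7 74.0
S 531.5 -307.5 -113.5 78.1
TS 530.7 -308.1 -113.1 156.4
pocket ((195.0, 212.0), (20.0, 16.0), 90.0) [488.3 170.6  57. ]
[[ 82  92  56 148 167 160 161 156 159 158 165 161 176 183 186 185 186 184 183 187 184 183 185 183 181 184 186 186 184 183]
 [102 116  61 109 157 162 160 161 157 156 159 145 162 187 191 190 191 192 192 191 182 183 186 183 181 182 186 187 185 183]
 [139 151  86  55 156 161 160 160 160 161 150 154 160 186 185 172 171 162 153 160 178 186 183 186 183 182 185 187 187 184]
 [160 161  95  54 140 173 174 170 176 157 133 125 119 147 130  93  84  55  13  62 183 180 182 185 185 185 183 186 186 183]
 [150 156 133 105 121 150 150 139 146 103  79  61   8   0   0   0   0  19  24   0 152 178 186 188 185 181 182 184 185 184]
 [161 182 156 104  85  58   9   0   0   1  14  21  61 105 148 152 158 159 166  83  61 164 180 184 186 185 181 184 186 187]
 [173 195 145  49   1  12 102 115 146 155 155 155 160 172 190 191 192 195 202 118
[... 1187 characters left out ...]
182 181 179 179 179 190 127  26  17  24  33  29  12  46 186 171 151 172 185 186 186]
 [173 122 103 102  86 180 190 175 174 177 180 180 180 182 192 125  16   6  13  20  15   2  43 184 193 174 180 184 186 185]
 [199 142 101 103  96 157 187 157 151 170 179 179 180 181 190 133  39  13  13  17  12   0  39 181 188 186 184 182 183 176]
 [194 138  96 104 104 105 178 169 165 174 179 180 180 181 187 174  99  14  10  18   4   1 109 183 186 183 183 183 183 175]
 [192 176 126 102 106  95 151 183 182 182 179 181 181 179 184 198 133  53  28  26  32  53 168 188 188 185 183 182 183 183]
 [190 198 140  97 106 102 101 176 185 181 181 180 182 181 185 167 112  79  71  77  70  73 183 190 184 183 185 184 183 183]]
```

Run:
```python
from h import *
T=V("pics/top0.npz");S=V("pics/side0.npz")
for n,v,p,z in(("goldbase",T,(558,282),0),("goldbox",T,(582,255),20),("goldbox side bottom-left?",S,(540,380),0),("goldbase corner side",S,(473,425),0),("flask",T,(612,308),30),("beaker",T,(157,318),40),("vial",T,(622,349),30),("cruc",T,(467,288),15)):
    print(n,np.round(v.atz(np.array(p)*.64,z)))
```

```text
goldbase [ 599. -355.    0.]
goldbox [ 652. -402.   20.]
goldbox side bottom-left? [ 772. -251.    0.]
goldbase corner side [ 607. -331.    0.]
flask [ 540. -457.   30.]
beaker [517. 485.  40.]
vial [ 456. -474.   30.]
cruc [ 584. -163.   15.]
```

Emit:
step_arm --targets '[[[0.6,0.55,0,0,0,1,1],[0.6,0.55,0,0,0,1,1],[0.6,0.55,0,0,0,1,1],[0.6,0.55,0,0,0,1,1],[0.6,0.55,0,0,0,1,1]]]'

```text
t: 0.72
ee_pos: [378.4, -443.5, 404.4]
orientation: [-2.937, -1.112, 0.0]
ft_force: [0.5, 0.6, 0.8]
width: 88.5
grasp_force: 0.0
```

Emit:
step_arm --targets '[[[0.6,0.5,-0.2,0,0,1,1],[0.6,0.5,-0.2,0,0,1,1],[0.6,0.5,-0.4,0,0,1,1],[0.6,0.5,-0.5,0,0,1,1],[0.4,0.4,-0.6,0,0,1,1]]]'

```text
t: 1.35
ee_pos: [518.9, -323.5, 309.0]
orientation: [2.699, 1.607, 0.001]
ft_force: [1.1, 0.8, -0.7]
width: 87.8
grasp_force: 0.0
```

Emit:
step_arm --targets '[[[0.26,0.32,-0.6,0,0,1,1],[0,0,-0.4,0,0,0.4,1],[0,0,-0.2,0,0,0,1],[0,0,0,0,0,0,1],[0,0,0,0,0,0,1]]]'

```text
t: 1.98
ee_pos: [530.6, -309.4, 250.6]
orientation: [2.62, 1.73, 0.001]
ft_force: [-0.6, 0.5, -0.3]
width: 87.9
grasp_force: 0.0
```

Run:
```python
from h import *
for n in("side","top"): snap(n,f"pics/{n}1.png")
s=cv2.imread("pics/side1.png");t=cv2.imread("pics/top1.png")
cv2.imwrite("pics/c2.png",np.hstack([cv2.resize(s[200:330,220:350],(400,400)),cv2.resize(t[150:250,290:390],(400,400))]))
```

```text
(no output)
```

View pics/c2.png

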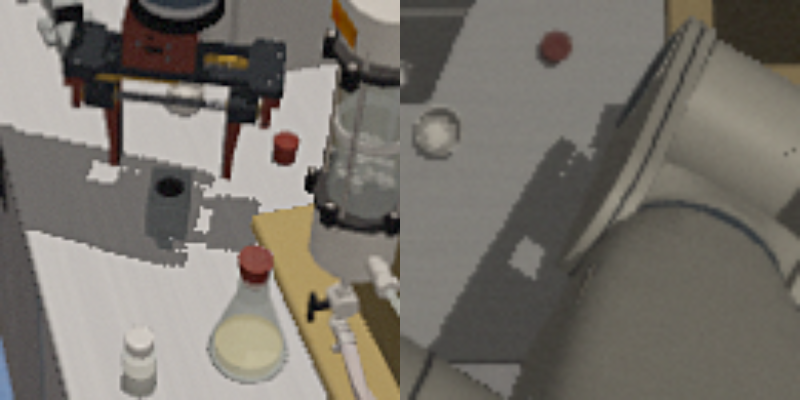

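The side crop shows the open fingers bracketing the block, which is at (170,210) in the crop and below the fingertips. Now descending.

Emit:
step_arm --targets '[[[0,0.02,-0.4,0,0,0,1],[0,0,-0.4,0,0,0,1],[0,0,-0.34,0,0,0,1],[0,0,0,0,0,0,1],[0,0,0,0,0,0,0.5]]]'

```text
t: 2.7
ee_pos: [530.8, -307.6, 192.4]
orientation: [-2.62, -1.733, 0.0]
ft_force: [0.1, -0.6, 1.0]
width: 81.0
grasp_force: 0.0
```

Emit:
step_arm --targets '[[[0,0,0,0,0,0,0.2],[0,0,0,0,0,0,0],[0,0,0,0,0,0,0],[0,0,0,0,0,0,0],[0,0,0,0,0,0,0]]]'

```text
t: 3.32
ee_pos: [530.7, -307.6, 192.8]
orientation: [2.62, 1.733, 0.0]
ft_force: [-1.2, 0.4, 1.7]
width: 35.7
grasp_force: 29.9
```

Emit:
step_arm --targets '[[[0,0,0.4,0,0,0,0],[-0.2,0,0.6,0,0,0,0],[-0.4,0,0.6,0,0,-1,0],[-0.4,0.3,0.6,0,0,-1,0],[-0.3,0.5,0,0,0,-1,0]]]'

```text
t: 3.95
ee_pos: [465.6, -268.0, 306.2]
orientation: [2.785, 1.442, 0.005]
ft_force: [0.3, 0.4, -0.9]
width: 35.9
grasp_force: 29.9
```

Emit:
step_arm --targets '[[[0,0.7,0,0,0,-1,0],[0,0.8,0,0,0,-1,0],[0,0.8,0,0,0,-1,0],[0,0.8,0,0,0,-1,0],[0,0.8,0,0,0,-1,0]]]'

```text
t: 4.58
ee_pos: [465.5, -71.3, 303.9]
orientation: [2.997, 0.94, 0.002]
ft_force: [0.2, -0.6, -1.5]
width: 35.7
grasp_force: 29.9
```

Emit:
step_arm --targets '[[[0,0.8,0,0,0,-1,0],[0,0.8,0,0,0,-1,0],[0.1,0.8,0,0,0,-1,0],[0.1,0.8,0,0,0,-1,0],[0.1,0.7,0,0,0,-1,0]]]'

```text
t: 5.2
ee_pos: [480.7, 123.9, 303.9]
orientation: [-3.115, -0.406, -0.002]
ft_force: [0.5, -0.1, -1.0]
width: 35.9
grasp_force: 29.9
```

Emit:
step_arm --targets '[[[0.1,0.4,0,0,0,-1,0],[0.06,0.27,0,0,0,-1,0],[0,0,0,0,0,-0.7,0],[0,0,0,0,0,0,0],[0,0,0,0,0,0,0]]]'

```text
t: 5.82
ee_pos: [488.6, 155.8, 303.2]
orientation: [-3.139, -0.115, -0.001]
ft_force: [-0.9, -0.3, -2.8]
width: 35.9
grasp_force: 29.9
```

Emit:
step_arm --targets '[[[0,0.3,0,0,0,0,0],[0,0,-0.3,0,0,0,0],[0,0,-0.5,0,0,0,0],[0,0,0,0,0,0,0],[0,0,0,0,0,0,0]]]'

```text
t: 6.45
ee_pos: [488.7, 171.0, 262.6]
orientation: [3.139, 0.114, -0.001]
ft_force: [0.1, 0.6, -1.3]
width: 35.7
grasp_force: 29.9
```

Run:
```python
from h import *
from fit import boxes
d=snap("side","pics/side2.png"); S=V("pics/side2.npz"); S0=V("pics/side0.npz")
o=readout.get_obs(); print(np.round(o["ee_pos"],1),o["orientation"],o["ft_force"])
i=cv2.imread("pics/side2.png");i0=cv2.imread("pics/side0.png");F=8;x,y,w,h=205,125,50,70
c=np.radians(94);ex=np.array([np.cos(c),np.sin(c),0]);ey=np.array([-np.sin(c),np.cos(c),0])
def draw(im,P,col):
    q=np.round(((S.proj(P)-[x,y]+.5)*F-.5)).astype(np.int32); cv2.polylines(im,[q],True,col,1)
A=cv2.resize(i0[y:y+h,x:x+w],None,fx=F,fy=F,interpolation=cv2.INTER_CUBIC);B=cv2.resize(i[y:y+h,x:x+w],None,fx=F,fy=F,interpolation=cv2.INTER_CUBIC)
pc=np.array([488.2,171.0,0])
R=lambda a,b,z,c0:[c0+sx*a*ex+sy*b*ey+[0,0,z] for sx,sy in((1,1),(1,-1),(-1,-1),(-1,1))]
draw(A,R(25.5,32.5,58,pc),(0,0,255)); draw(A,R(20.5,27.5,58,pc),(0,255,0)); draw(A,R(85,40,50,pc-42*ex),(255,0,0))
zb=o["ee_pos"][2]-193+.2; bc=np.r_[o["ee_pos"][:2],0]
for im in(B,):
    draw(im,R(18,25,zb,bc),(0,0,255)); draw(im,R(18,25,zb+40,bc),(0,0,255))
cv2.imwrite("pics/c3.png",np.hstack([A,B])[:560])
```

```text
[488.9 171.  263. ] [-3.13939702e+00 -1.14086581e-01 -7.32287021e-04] [ 0.35358426 -0.15444216 -0.85554692]
```

View pics/c3.png

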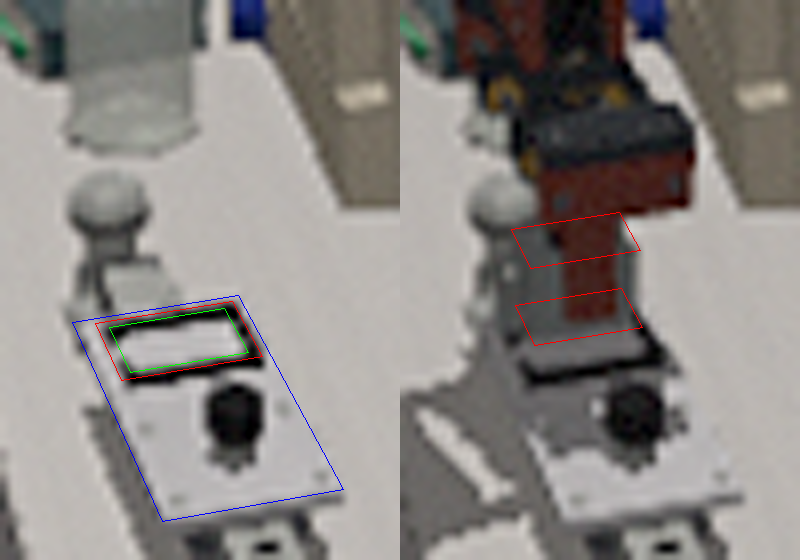

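The left overlay fits the pocket to within about half a pixel, with the true outline about 1 mm toward the knob. On the right, the held block matches its predicted outline. I'll descend with a small correction and watch the force.

Emit:
step_arm --targets '[[[0,-0.016,-0.1,0,0,0,0],[0,0,-0.1,0,0,0,0],[0,0,-0.06,0,0,0,0],[0,0,-0.04,0,0,0,0],[0,0,0,0,0,0,0]]]'

```text
t: 7.12
ee_pos: [488.7, 170.2, 247.6]
orientation: [-3.139, -0.114, -0.0]
ft_force: [-0.3, 0.2, -1.7]
width: 36.1
grasp_force: 29.9
```

Emit:
step_arm --targets '[[[0,0,-0.04,0,0,0,0],[0,0,-0.03,0,0,0,0],[0,0,-0.02,0,0,0,0],[0,0,0,0,0,0,0],[0,0,0,0,0,0,0]]]'

```text
t: 7.75
ee_pos: [488.7, 170.2, 243.2]
orientation: [-3.139, -0.114, -0.0]
ft_force: [1.5, 0.4, -1.7]
width: 35.5
grasp_force: 29.9
```

Emit:
step_arm --targets '[[[0,0,-0.01,0,0,0,0],[0,0,-0.01,0,0,0,0],[0,0,0,0,0,0,0],[0,0,0,0,0,0,0],[0,0,0,0,0,0,0]]]'

```text
t: 8.38
ee_pos: [488.7, 170.2, 242.8]
orientation: [-3.139, -0.114, -0.001]
ft_force: [-0.7, 0.5, 5.8]
width: 35.6
grasp_force: 29.9
```

Contact came at TCP z = 242.8 mm, exactly the seated height, so I'm releasing and rising.

Emit:
step_arm --targets '[[[0,0,0,0,0,0,0.5],[0,0,0,0,0,0,0.6],[0,0,0,0,0,0,0.7],[0,0,0,0,0,0,0.7],[0,0,0.1,0,0,0,0.7]]]'

```text
t: 9.0
ee_pos: [488.5, 170.1, 247.0]
orientation: [3.139, 0.114, -0.001]
ft_force: [-0.1, -0.3, -0.1]
width: 61.7
grasp_force: 0.0
```

Emit:
step_arm --targets '[[[0,0,0.2,0,0,0,0.7],[0,0,0.4,0,0,0,0.7],[0,0,0.6,0,0,0,0.7],[0,-0.5,0,0,0,0,0.7],[0,-0.9,0,0,0,0,0.7]]]'

```text
t: 9.62
ee_pos: [489.0, 100.3, 308.6]
orientation: [-3.139, -0.118, -0.004]
ft_force: [-0.4, -0.0, 0.1]
width: 61.5
grasp_force: 0.0
```

Emit:
step_arm --targets '[[[0,-0.9,0,0,0,0,0.7],[0,-0.9,0,0,0,0,0.7],[-0.5,-0.9,0,0,0,0,0.7],[-0.5,-0.9,0,0,0,0,0.7],[0,0,0,0,0,0,0.7]]]'

```text
t: 10.25
ee_pos: [437.2, -81.9, 307.8]
orientation: [3.14, 0.107, -0.0]
ft_force: [1.4, 1.0, -0.1]
width: 61.4
grasp_force: 0.0
```

Run:
```python
from h import *
for n in("side","top"): snap(n,f"pics/{n}3.png")
s=cv2.imread("pics/side3.png");t=cv2.imread("pics/top3.png")
A=cv2.resize(s[135:205,200:260],(480,560),interpolation=cv2.INTER_CUBIC);B=np.zeros((560,320,3),np.uint8)
B[:260]=cv2.resize(t[185:237,175:239],(320,260),interpolation=cv2.INTER_CUBIC)
cv2.imwrite("pics/c4.png",np.hstack([A,B]))
```

```text
(no output)
```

View pics/c4.png

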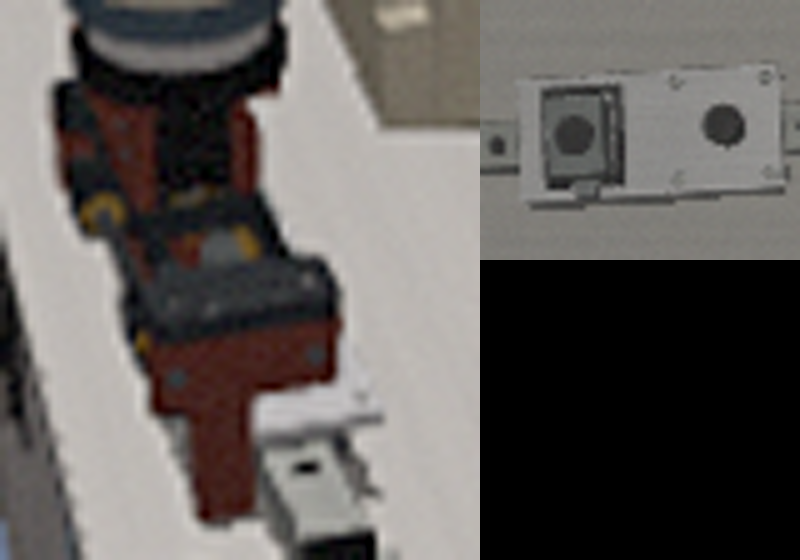

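The top view shows the block in the pocket with its tab through the slot (mark near px (194,211.6), tab at the robot side) and the knob free at about px (223.7,210). I'll check the numbers.

Run:
```python
from h import *
np.set_printoptions(precision=1,suppress=True)
T=V("pics/top3.npz")
p,w=T.dark(194,211,6,70,40);print("mark",p,w,T.atz(p,90),T.atz(p,98))
p,w=T.dark(223.6,209.8,7,90,40);print("knob",p,w,T.atz(p,84))
for h in((178.6,214),(240,210)):
    p,w=T.dark(*h,4,100,60);print(p,w,T.atz(p,36))
print(T.g[203:222,184:204])
```

```text
mark [193.5 211.9] 25.3 [485.8 169.7  90. ] [485.1 168.3  98. ]
knob [223.6 209.7] 37.28 [493.2  76.8  84. ]
[178.  213.8] 9.375 [484.2 229.3  36. ]
[239.7 209.6] 9.200000000000001 [498.2  29.4  36. ]
[[136 135 137  78  52  56  55  55  51  44  44  45  45  38  36  72  81  61
   54 103]
 [136 135 137  83  59  73  77  75 102  98 105  96  97  98 101  78 128  92
   62 103]
 [136 137 139  84  93  94  95  94  97  96  99  95  99 101 101  64  77  81
   62 104]
 [139 135 138  87  94  95  95  94  97  97  96  96 102  99  98  63  55  74
   62  83]
 [136 135 135  86  93  96  98  97  97 100  98  99  99  99 101  66  52 101
   68  77]
 [137 137 136  81  93  99  95  81  76  57  62  73  95  96 101  67  54 103
   71  76]
 [139 135 138  93  96  97  89  63  57  55  50  57  63  94  98  69  53 101
   70  75]
 [135 136 136  98  95  98  69  54  53  55  55  54  55  59  98  66  55  83
   62  79]
 [139 138 139  95 110  92  58  50  54  54  52  53  51  51 100  68  55  84
   58  54]
 [139 137 139  95 106  90  58  50  51  53  51  55  53  61  97  72  55 105
   63  44]
 [136 138 138  94  82  96  63  54  51  53  52  51  53  78  97  75  59  89
   61  47]
 [141 139 140  93  79  96  78  54  53  51  51  52  54  90  97  77  58  87
   57  37]
 [140 136 139  96  82  94  94  64  55  51  50  55  93 100  99  82  57  89
   59  44]
 [140 139 137 113  88  91  96  98  96  98  97  97  98  99 101  93  58  91
   58  39]
 [137 138 139 114  72  92  98  99  98 100  98 101 101  98  98  96  65  70
   66  48]
 [138 137 139 112  68  93  95 100  95  97 101  99 101  98  96  97  64  67
   62  49]
 [140 135 135 115  70  96 102  99 101 100  97 102  95  83  76  68  53  70
   55  45]
 [137 139 140 116  72  59  61  57  58  60  57  60  59  56  54  53  44  48
   44  47]
 [140 138 137 135  77  42  45  42  39  58  89  93  94 100  93  59  49  62
   45  46]]
```

Emit:
step_arm --targets '[[[0.3,0.8,0,0,0,0,0.7],[0.4,0.9,0,0,0,0,0.7],[0.4,0.9,0,0,0,0,0.7],[0.02,0.56,0,0,0,0,0.7],[0,0,-0.3,0,0,0,0.7]]]'

```text
t: 10.98
ee_pos: [495.5, 81.2, 292.7]
orientation: [-3.139, -0.122, -0.005]
ft_force: [-0.1, -0.5, -0.3]
width: 61.5
grasp_force: 0.0
```

Emit:
step_arm --targets '[[[0,0,-0.1,0,0,0,0.7],[0,0,0,0,0,0,0.7],[0,0,0,0,0,0,0.7],[0,0,0,0,0,0,0.7],[0,0,0,0,0,0,0.7]]]'

```text
t: 11.6
ee_pos: [494.8, 77.8, 287.4]
orientation: [-3.14, -0.113, -0.001]
ft_force: [-0.3, 0.7, -0.5]
width: 61.1
grasp_force: 0.0
```

Position is good, so I'm descending 51 mm to TCP z ≈ 236.5 and closing on the knob.

Emit:
step_arm --targets '[[[0,0,-0.4,0,0,0,0.7],[0,0,-0.3,0,0,0,0.7],[0,0,-0.2,0,0,0,0.7],[0,0,-0.12,0,0,0,0.7],[0,0,0,0,0,0,0.7]]]'

```text
t: 12.22
ee_pos: [494.6, 78.1, 235.8]
orientation: [3.139, 0.114, -0.001]
ft_force: [-0.4, -0.3, -0.0]
width: 61.1
grasp_force: 0.0
```

Emit:
step_arm --targets '[[[0,0,0,0,0,0,0.4],[0,0,0,0,0,0,0.2],[0,0,0,0,0,0,0],[0,0,0,0,0,0,0],[0,0,0,0,0,0,0]]]'

```text
t: 12.85
ee_pos: [494.7, 78.2, 236.3]
orientation: [-3.139, -0.114, -0.0]
ft_force: [0.4, 0.3, 1.7]
width: 23.4
grasp_force: 30.0
```

Emit:
step_arm --targets '[[[0,0,0.06,0,0,0,0],[0,0,0.08,0,0,0,0],[0,0,0.1,0,0,0,0],[0,0,0,0,0,0,0],[0,0,0,0,0,0,0]]]'

```text
t: 13.48
ee_pos: [494.7, 78.2, 248.1]
orientation: [-3.139, -0.114, -0.0]
ft_force: [2.4, 0.6, -8.5]
width: 23.9
grasp_force: 30.0
```

Emit:
step_arm --targets '[[[-0.014,0.2,0,0,0,0,0],[-0.021,0.3,0,0,0,0,0],[-0.021,0.3,0,0,0,0,0],[-0.016,0.22,0,0,0,0,0],[0,0,0,0,0,0,0]]]'

```text
t: 14.1
ee_pos: [491.1, 130.5, 248.2]
orientation: [-3.139, -0.116, -0.001]
ft_force: [4.5, 2.3, -7.8]
width: 22.8
grasp_force: 30.0
```

Emit:
step_arm --targets '[[[0,0,0,0,0,0,0],[0,0,-0.04,0,0,0,0],[0,0,-0.04,0,0,0,0],[0,0,-0.04,0,0,0,0],[0,0,0,0,0,0,0]]]'

```text
t: 14.72
ee_pos: [491.2, 129.0, 242.1]
orientation: [3.139, 0.114, 0.0]
ft_force: [4.5, -0.0, -5.2]
width: 23.5
grasp_force: 30.0
```

The pin is below the tube top with only spring load on it, so it is entering the hole. Lowering the rest of the way.

Emit:
step_arm --targets '[[[0,0,-0.04,0,0,0,0],[0,0,-0.04,0,0,0,0],[0,0,-0.035,0,0,0,0],[0,0,0,0,0,0,0],[0,0,0,0,0,0,0]]]'

```text
t: 15.35
ee_pos: [491.2, 129.0, 236.5]
orientation: [3.139, 0.114, 0.001]
ft_force: [5.5, -1.0, -4.6]
width: 23.1
grasp_force: 30.0
```

Emit:
step_arm --targets '[[[0.01,0,-0.01,0,0,0,0],[0,0,-0.01,0,0,0,0],[0,0,0,0,0,0,0],[0,0,0,0,0,0,0],[0,0,0,0,0,0,0]]]'

```text
t: 15.98
ee_pos: [491.4, 129.1, 236.2]
orientation: [3.139, 0.114, -0.0]
ft_force: [0.1, -0.8, 8.1]
width: 23.4
grasp_force: 30.0
```

Force has reversed to +8 N at the original home height, so the pin has bottomed. Now a final look.

Run:
```python
from h import *
for n in("side","top"): snap(n,f"pics/{n}4.png")
s=cv2.imread("pics/side4.png");t=cv2.imread("pics/top4.png")
A=cv2.resize(s[90:240,190:310],(400,500),interpolation=cv2.INTER_CUBIC);B=cv2.resize(t[150:250,80:240],(400,250),interpolation=cv2.INTER_CUBIC);C=cv2.resize(t[150:250,240:420],(400,250),interpolation=cv2.INTER_CUBIC)
cv2.imwrite("pics/c5.png",np.hstack([A,np.vstack([B,C])]))
o=readout.get_obs();print(o["ee_pos"],o["ft_force"],o["grasp_force"],o["t"])
```

```text
[491.43186888 129.09149141 236.24318147] [ 0.01262445 -0.94671601  8.08940739] 30.0013929605484 16.075
```

View pics/c5.png

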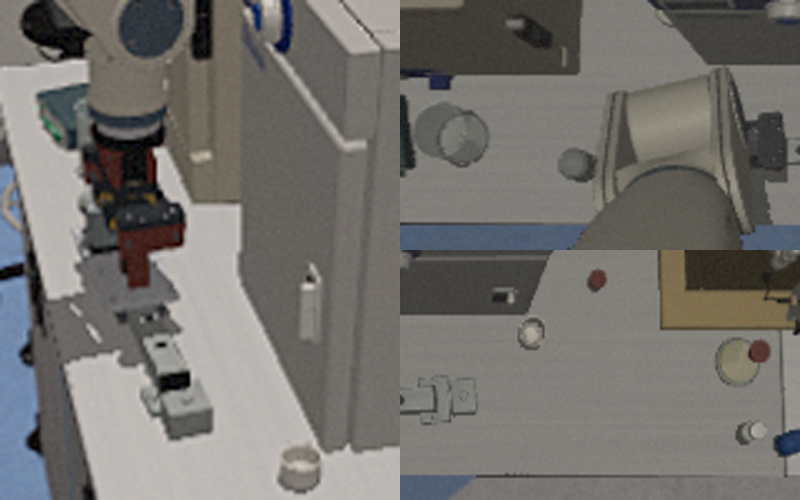

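The carriage has moved one hole toward the detector with the knob gripped. The beaker, crucible, flask and vial stand where they were.

```bash
python3 -c "
from workcell import ctrl
print(ctrl.close_job())"
```

```text
the job is handed in; nothing more can be done
None
```

The job is handed in: the block was set in the pocket with its tab in the slot and released, and the carriage was then slid one hole toward the detector. The pin is home with the knob still gripped, and the glassware and crucible are undisturbed. The arm hid the block in the last pictures, so its seating was last seen before the slide.

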